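Unclamp a vial rack and hold it up to the optical reader

TASK

Slide the blue-tabbed jaw of the clamp all the way back while the orange vial rack still stands in it, then take the rack by its two short orange ends (not by its clear windows), lift it straight out and carry it level, with its three vials in place, to the reader. Finish while still holding it in the air: steady and level, above the round mark, with its middle at the height of the lens and a window squarely facing the lens; leave the jaw back and the bottles, jug, beaker and stoppers where they are.

Things in the scene. Friction and masses are not known exactly. Their poses are not given: they have to be found in the camera images.
- fixture: Fixed slide-jaw clamp; origin on the bench under the middle of the jaw gap. Aluminium bed 175 x 90, top 18 mm above the bench, from x = -128 to +47. The rack stands on it between a dark fixed jaw (x = +18.5 to +30.5, 44 wide, top 52 mm above the bench) and a sliding jaw that opens along the fixture's -x. The jaws face the rack's windows; its short ends (fixture +y and -y) are free.
- jaw (a joint): Travel of the sliding jaw in m: 0 = shut on the rack, 0.04 = fully back at its stop, along the fixture's -x; starts at 0 to 0.003, needs about 3 N, stays where it is left. Its dark front plate is 44 wide, 12 thick, with a lip (64.5 to 69.5 mm above the bench) reaching about 5 mm over the rack's top edge until slid back.
- jaw_tab (a point): Top centre of the upright blue tab that moves the sliding jaw: 20 (along the slide) x 14 (across), from 35 to 77 mm above the bench, on a 44 wide dark tail. With the jaw at 0 it lies 60 mm from the fixture's origin along its -x, at y = 0; about 20 mm is free between the tab and the jaw plate.
- rack: Loose orange vial rack, 34 (x) x 54 (y) x 45 high, 0.2 to 0.3 kg with vials; origin at the centre of its underside, z up. Short ends: flat walls facing +y and -y, 54 mm apart; grip them 10 to 20 mm below the top. Clear windows on the +x and -x sides, either may face the lens. Stoppers stand 16 mm above its top. Starts clamped, axes along the fixture's, up to 8 mm off-centre along y.
- rack_mid (a point): Middle of the rack, 22.5 mm above the centre of its underside.
- window_a: Clear window panel 42 x 28 mm on the rack's +x side, 1 mm proud of it, 6.5 to 34.5 mm above the rack's underside; fixed to the rack, same origin as the rack.
- window_b: The same window panel on the rack's -x side; same origin as the rack.
- reader: Fixed optical reader; origin on the bench under the centre of a green and white round mark 44 across. Grey base plate 110 wide, 8 high, from x = -60 to +150. A white column 40 x 50, top 170 mm above the bench, stands at x = +105 to +145 with a black lens barrel, 36 across, pointing along the reader's -x, over the mark.
- lens (a point): Centre of the lens front, 80 mm from the mark along the reader's x, 140 mm above the bench.
- view (a point): The viewing point: above the mark's centre, at lens height, 140 mm above the bench. The rack's middle belongs here, with the rack's x axis along the reader's x axis (either way round).
- vial0: Loose amber vial, 12 across, with a red stopper 13.6 across, 55 tall overall; origin at the centre of its underside. Stands in the rack's hole at rack y = -16; leave it there.
- seat0 (a point): Where the underside of vial0 rests in the rack, 6 mm above the rack's underside.
- vial1: Loose amber vial, 12 across, with a red stopper 13.6 across, 55 tall overall; origin at the centre of its underside. Stands in the rack's hole at rack y = 0; leave it there.
- seat1 (a point): Where the underside of vial1 rests in the rack, 6 mm above the rack's underside.
- vial2: Loose amber vial, 12 across, with a red stopper 13.6 across, 55 tall overall; origin at the centre of its underside. Stands in the rack's hole at rack y = 16; leave it there.
- seat2 (a point): Where the underside of vial2 rests in the rack, 6 mm above the rack's underside.
- bottle1: Amber bottle, 86 across, 190 tall; a bystander, stays where it is. Origin at the centre of its underside.
- bottle2: Amber bottle, 86 across, 190 tall; a bystander, stays where it is. Origin at the centre of its underside.
- bottle3: Amber bottle, 86 across, 190 tall; a bystander, stays where it is. Origin at the centre of its underside.
- jug: White plastic jar, 90 across, 160 tall; a bystander, stays where it is. Origin at the centre of its underside.
- stopper1: Red tapered stopper, 28 across, 28 tall; a bystander, stays where it is. Origin at the centre of its underside.
- stopper2: Red tapered stopper, 28 across, 28 tall; a bystander, stays where it is. Origin at the centre of its underside.
- beaker: Clear beaker, 68 across, 85 tall; a bystander, stays where it is. Origin at the centre of its underside.

How it is judged:
On the way, in this order (a step that is already met when the one before it is completed fails the run):
1. the sliding jaw is all the way back while the rack still stands in the fixture (value of joint jaw above 0.035 m and z of rack_mid in the frame of fixture below 0.046 m and horizontal distance between rack and fixture below 0.03 m), for 0.2 s.
2. the rack is lifted clear of the fixture in the fingers (z of rack_mid in the frame of fixture above 0.07 m and contact force between rack and the fingers above 1 N and contact force between rack and fixture below 0.1 N and angle between rack's own z axis and vertical below 0.2 rad), for 0.2 s.
At the end, for the whole second after the job is handed in: Rack held only by fingers, off its windows: middle within 25 mm of the viewing point sideways and in height, tilt under 0.1 rad, its x axis within 0.21 rad of the reader's (either way), moving under 20 mm/s and 0.2 rad/s; vials within 10 mm of their seats; jaw over 0.03 (horizontal distance between rack_mid and view below 0.025 m and z of rack_mid in the frame of reader between 0.115 and 0.165 m and angle between rack's own z axis and vertical below 0.1 rad and angle between the x axis of rack and the x axis of reader, either way round below 0.21 rad and linear speed of rack below 0.02 m/s and angular speed of rack below 0.2 rad/s and contact force between rack and the fingers above 1 N and contact force between rack and reader below 0.1 N and contact force between rack and fixture below 0.1 N and contact force between each of window_a, window_b and the fingers below 0.5 N and distance between vial0 and seat0 below 0.01 m and distance between vial1 and seat1 below 0.01 m and distance between vial2 and seat2 below 0.01 m and value of joint jaw above 0.03 m); the arm keeps its last pose, push and grip.
It fails at once if the rack is tipped over 0.4 rad (angle between rack's own z axis and vertical above 0.4 rad).
It fails at once if a bottle, the jug, the beaker or a stopper is moved by more than 20 mm (distance of any of bottle1, bottle2, bottle3, jug, stopper1, stopper2, beaker from where it was at the start of the episode above 0.02 m).
It also fails if it takes over 59 s, if anything falls off the work surface, if the arm or the gripper's body presses on something with over 40 N, if the wrist force passes 120 N, or if a joint passes its speed limit or range.

ROBOT

A 6-joint arm with a two-finger parallel gripper is mounted at the origin on the work surface. World frame = base frame: x ahead of the robot, y to its left, z up, the work surface at z = 0. Lengths are in m, angles in rad, forces in N, time in s.
With the tool pointing down it reaches from about 0.35 to 0.725 m from the base axis. Payload 6 kg.
Tool frame: the origin (TCP) lies between the finger pads; the fingertips stand 19 mm ahead of it and the grasp point (between the pads) is the TCP; y points along the fingers, x is the direction in which the jaws open and shut, and the axes are right-handed (so a half turn about y gives the same grasp; the last joint's range is limited). The gripper opens to 85 mm and grips with 20 to 120 N. Pads are 22 mm wide; open, the fingers measure 114 mm over their backs; the gripper's body (76 mm by 85 mm) begins 54 mm behind the grasp point. The pads swing forward as they close: fully open they stand 13 mm farther back than shut.
Start: joints at [-0.877, 0.04, 0.085, 0, -1.615, -0.334], TCP at [0.211, -0.562, 0.25] pointing down, gripper open.
Joint ranges: [-2.56, 2.56], [-1.29, 2.01], [-1.08, 1.49], [-3.29, 1.98], [-2.81, -0.18], [-2.99, 2.99]. Speed limits (rad/s): [2.57, 2.57, 3.01, 3.14, 3.14, 3.14].

INTERFACE

Orientations are given as a unit quaternion [x, y, z, w].
In Python, from station import ctrl gives the robot as it stands. The module is installed in compiled form; this text tells all that it offers.
- The arm moves only by the tool drive_tool, never from a script. Its argument "motion" is a list of rows, each a list of 3 entries, a list of its own where there are three numbers: the shift along the tool's x, y, z in mm, then the turn about the tool's y in rad, then the closure, from 0 (fully open) to 1 (shut). A call has 1 to 8 rows; each row shifts and turns the commanded pose from where the row before left it, along the tool's axes as they then stand; what a row does not reach is not made up. A row lasts 1/8 s, in which the tool goes at most 62.5 mm and 10.7 degrees, less where a joint would pass 70% of its speed; a pose out of reach is approached as far as the arm can. A call with a gripper value outside its range is refused whole. The fingers move at their own pace and stop on an object; the grip force is fixed at half the most. Time passes only in rows, so rows that do not move let the fingers close. It gives the time, the measured TCP pose, the force and the opening at its end, in the units of the state.
- ctrl.read_state(): the state, without advancing time (a new reading comes with each control period).
- ctrl.snapshot(name): name is "side" or "top" or "wrist"; returns the picture (384x512x3 uint8, red, green, blue); there is no depth.
- ctrl.camera_info(name): a dict with "fx", "fy", "cx", "cy" (pixels), "cam_to_world" (4x4, takes a point from camera to world coordinates). Camera axes: x right, y down, z forward; pixel columns grow to the right and rows downward; lengths in m; the calibration is good to about 2 mm. A picture is of the moment at which its call begins: read the wrist's pose just before it. camera_info takes no time and is no camera call; for the wrist camera it gives the pose at the moment of the call.
- ctrl.hand_in(): hands the job in, once; it reports no verdict.
The state is a dict: "t": time; "joint_pos": joint angles; "qd": joint speeds; "joint_efforts": joint torques, N m; "tcp_pos": TCP position; "orientation": TCP orientation; "contact_force": force on the tool from outside, world axes, zero at the start; "moment": the same for the moment, N m; "gripper_width": finger opening in m.
Only numpy, scipy, OpenCV 4.12 (cv2) and the standard library are available. Lean on these libraries where they do the work, as an engineer would, in place of code of your own. Each camera call takes 0.05 s, during which the arm holds its last target.

## Working session

There is one attempt and no reset: what is moved stays moved. The work goes in short steps, Python scripts to look and compute and a tool call to move; the robot and the scene stay as the last step left them, time stands still between calls to the robot, and variables do not carry over. Pictures are saved under pics/ and viewed, and the job is handed in when it is done.

Besides the shell and the picture viewer there is one more tool, called after "Call:" as a command line: name --argument value ..., lists and objects as JSON in quotes. drive_tool: Moves the arm, as the interface text tells. Its arguments: {"type":"object","properties":{"motion":{"type":"array"}},"required":["motion"]}

```bash
mkdir -p pics; ls
python3 - <<'E'
from station import ctrl
import cv2,numpy as np
np.set_printoptions(precision=4,suppress=True)
print(ctrl.read_state())
for n in("side","top","wrist"):
    c=ctrl.camera_info(n); print(n,c)
    im=ctrl.snapshot(n); cv2.imwrite(f"pics/{n}0.png",im[:,:,::-1])
E
```

```text
pics
{'t': 0.0, 'joint_pos': array([-0.8773,  0.0408,  0.0838, -0.0004, -1.6155, -0.3337]), 'qd': array([ 0.0008, -0.0005, -0.0007,  0.0007, -0.0015,  0.0012]), 'joint_efforts': array([  0.0008, -36.8215,  34.7423,   6.9322,  -0.0052,  -0.    ]), 'tcp_pos': array([ 0.2112, -0.5613,  0.2493]), 'orientation': array([ 0.4019,  0.5817, -0.5811, -0.403 ]), 'contact_force': array([-0.5141,  0.3627,  0.5719]), 'moment': array([ 0.026, -0.063,  0.037]), 'gripper_width': 0.08543263947912925}
side {'fx': 366.66524092658244, 'fy': 366.66524092658244, 'cx': 264.3906112402501, 'cy': 184.91137022569038, 'cam_to_world': array([[-0.9979, -0.0465,  0.0448,  0.4853],
       [-0.0631,  0.5552, -0.8293,  0.9069],
       [ 0.0136, -0.8304, -0.557 ,  0.7272],
       [ 0.    ,  0.    ,  0.    ,  1.    ]])}
top {'fx': 410.86253822812927, 'fy': 410.86253822812927, 'cx': 264.7269803151126, 'cy': 195.54786067197693, 'cam_to_world': array([[-0.0224, -0.9863,  0.1634,  0.2802],
       [-0.9996,  0.0251,  0.0147, -0.003 ],
       [-0.0186, -0.163 , -0.9864,  1.5849],
       [ 0.    ,  0.    ,  0.    ,  1.    ]])}
wrist {'fx': 267.76624116565404, 'fy': 267.76624116565404, 'cx': 255.4031938166001, 'cy': 192.38623816581034, 'cam_to_world': array([[-0.3524,  0.8957,  0.2712,  0.1426],
       [ 0.9358,  0.3371,  0.1029, -0.588 ],
       [ 0.0007,  0.29  , -0.957 ,  0.3731],
       [ 0.    ,  0.    ,  0.    ,  1.    ]])}
```

View pics/side0.png

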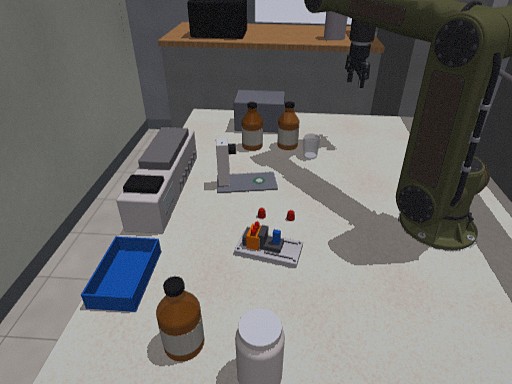

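View pics/top0.png

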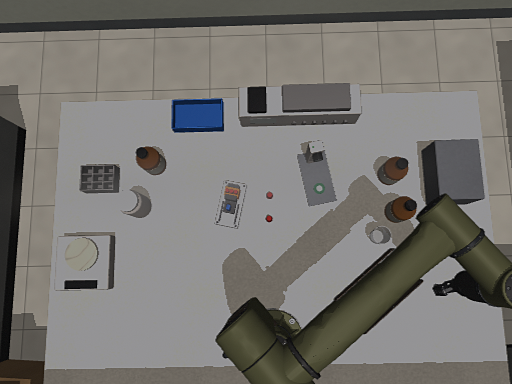

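View pics/wrist0.png

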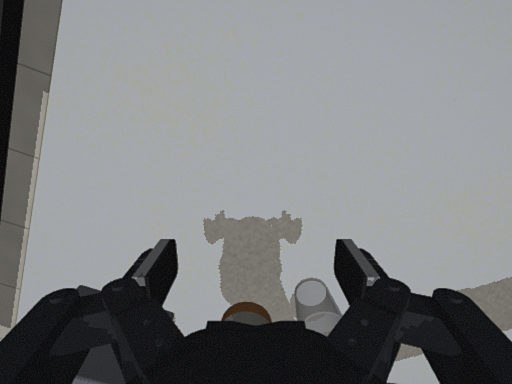

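Run:
```python
import cv2
im=cv2.imread("pics/top0.png")
a=cv2.resize(im[170:240,200:285],None,fx=8,fy=8,interpolation=cv2.INTER_CUBIC);cv2.imwrite("pics/top0_fix.png",a)
a=cv2.resize(im[130:220,280:360],None,fx=6,fy=6,interpolation=cv2.INTER_CUBIC);cv2.imwrite("pics/top0_rd.png",a)
im=cv2.imread("pics/side0.png")
a=cv2.resize(im[200:270,225:315],None,fx=8,fy=8,interpolation=cv2.INTER_CUBIC);cv2.imwrite("pics/side0_fix.png",a)
a=cv2.resize(im[130:200,205:290],None,fx=8,fy=8,interpolation=cv2.INTER_CUBIC);cv2.imwrite("pics/side0_rd.png",a)
```

```text
(no output)
```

View pics/top0_fix.png

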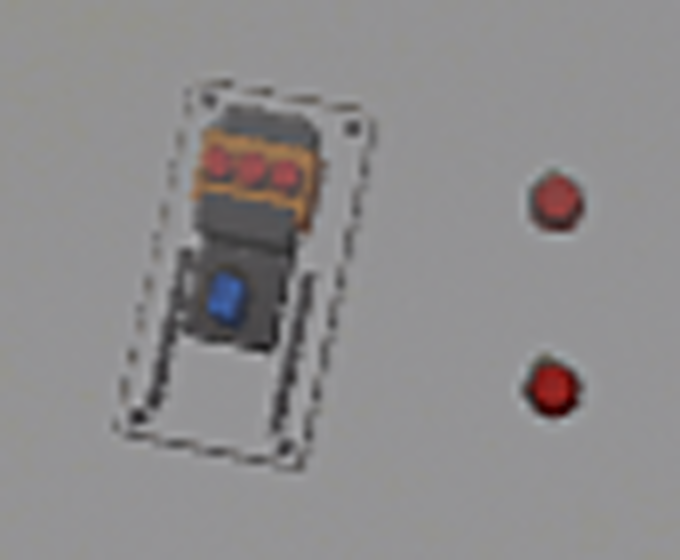

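View pics/top0_rd.png

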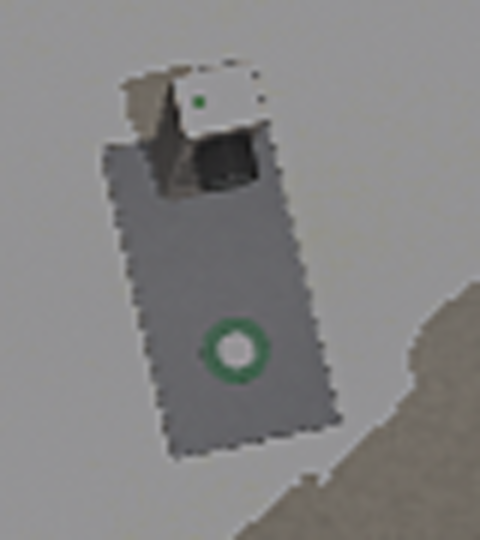

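View pics/side0_fix.png

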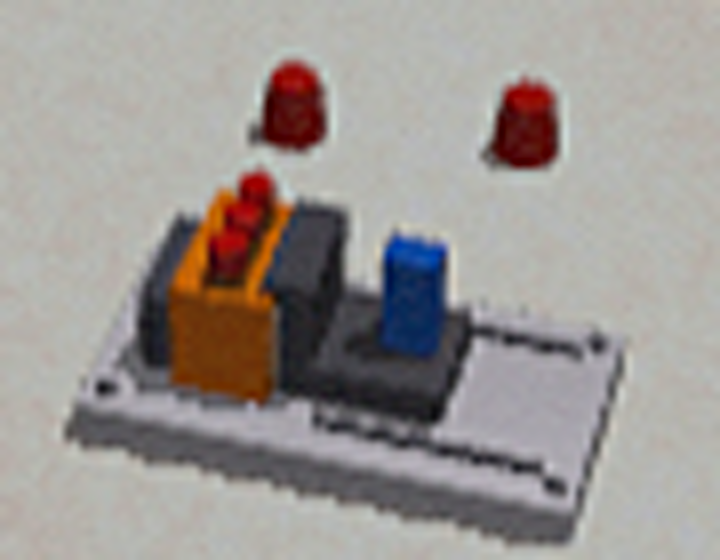

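View pics/side0_rd.png

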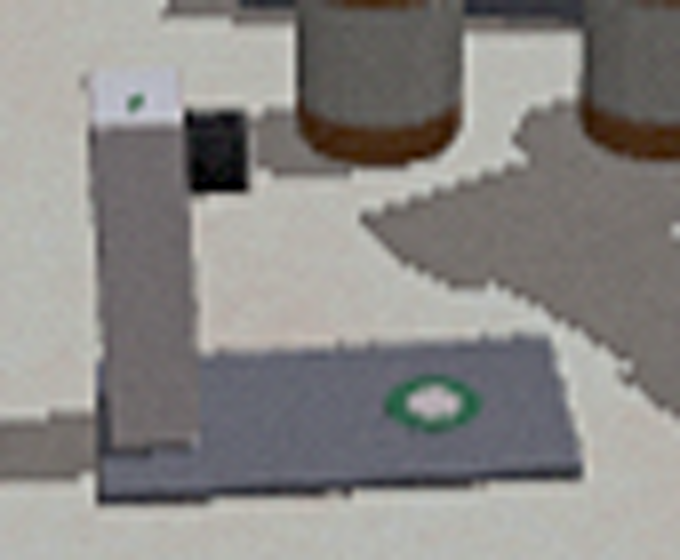

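```bash
cat > h.py <<'E'
import numpy as np, cv2
from scipy.optimize import least_squares
from station import ctrl
np.set_printoptions(precision=4,suppress=True)
def px(crop,s,off): return (np.array(crop,float)+.5)/s-.5+np.array(off)
def proj(c,P):
    M=np.linalg.inv(c["cam_to_world"]); p=M[:3,:3]@np.asarray(P).T+M[:3,3:4]
    return np.c_[c["fx"]*p[0]/p[2]+c["cx"],c["fy"]*p[1]/p[2]+c["cy"]]
def ray(c,uv,z):
    uv=np.atleast_2d(uv);d=np.c_[(uv[:,0]-c["cx"])/c["fx"],(uv[:,1]-c["cy"])/c["fy"],np.ones(len(uv))]@c["cam_to_world"][:3,:3].T
    o=c["cam_to_world"][:3,3]; return o+d*((z-o[2])/d[:,2])[:,None]
def place(q,L):
    L=np.asarray(L,float);c,s=np.cos(q[2]),np.sin(q[2]); return np.c_[q[0]+c*L[:,0]-s*L[:,1],q[1]+s*L[:,0]+c*L[:,1],L[:,2]]
def fit(obs,q0):
    f=lambda q:np.concatenate([(proj(c,place(q,np.array(L)/1000))-uv).ravel() for c,L,uv in obs])
    r=least_squares(f,q0,loss="soft_l1"); return r.x,r.fun
E
python3 - <<'E'
from h import *
T=ctrl.camera_info("top");S=ctrl.camera_info("side")
C=[(47,45,18),(47,-45,18),(-128,45,18),(-128,-45,18)]
t=px([(190,85),(375,118),(120,432),(300,468)],8,(200,170))
s=px([(68,425),(570,522),(622,345)],8,(225,200)); SL=[C[0],C[2],C[3]]
print(ray(T,t,.018)[:,:2]); print(ray(S,s,.018)[:,:2])
for o in ([(T,C,t)],[(S,SL,s)],[(T,C,t),(S,SL,s)]):
    print(*fit(o,[.45,.1,-.2]))
tab=px([(225,290)],8,(200,170)); print("tab",ray(T,tab,.077)); print("tab side",ray(S,px([(416,243)],8,(225,200)),.077))
C=[(150,55,8),(-60,55,8),(-60,-55,8),(0,0,8)]
t=px([(103,145),(172,458),(342,418),(236,350)],6,(280,130))
s=px([(97,495),(582,470),(550,338),(433,401)],8,(205,130))
for o in ([(T,C,t)],[(S,C,s)],[(T,C,t),(S,C,s)]):
    print(*fit(o,[.5,-.13,.2]))
st=px([(556,203),(553,390)],8,(200,170)); print(ray(T,st,.02))
# stoppers of rack
v=px([(218,162),(252,168),(288,176)],8,(200,170)); print(ray(T,v,.079))
v=px([(228,245),(245,212),(257,182)],8,(225,200)); print(ray(S,v,.079))
E
```

```text
[[0.6046 0.1804]
 [0.5859 0.0904]
 [0.4359 0.215 ]
 [0.4166 0.1289]]
[[0.6064 0.1881]
 [0.4364 0.2199]
 [0.4174 0.1337]]
[ 0.5504  0.1451 -0.2128] [ 0.3103 -0.3177 -0.1982 -0.232  -0.2979  0.3109  0.1874  0.2184]
[ 0.5522  0.1522 -0.1957] [-0.2009 -0.2539  0.3785  0.3922 -0.1782 -0.2018]
[ 0.5513  0.1472 -0.2146] [-0.2101 -0.5492 -0.7311 -0.4234 -0.9085  0.0542 -0.4366  0.0032  0.2012
 -1.7953  0.2262 -0.3841  0.26   -0.7583]
tab [[0.4949 0.1578 0.077 ]]
tab side [[0.4913 0.1533 0.077 ]]
[ 0.5672 -0.1912  0.1852] [-0.0586  0.2731  0.3211 -0.4023 -0.2635  0.3918  0.0069 -0.2513]
[ 0.5654 -0.1914  0.1732] [-0.0633 -0.1704  0.0812 -0.1618 -0.0234 -0.2577  0.0055  0.6914]
[ 0.5662 -0.1912  0.1804] [ 0.1324  0.4227  0.2592 -0.1918 -0.291   0.735   0.0349  0.007  -0.1674
  0.0134 -0.0389 -0.2264 -0.3441 -0.3039 -0.2037  0.7014]
[[0.5414 0.0035 0.02  ]
 [0.4509 0.0072 0.02  ]]
[[0.555  0.1604 0.079 ]
 [0.5517 0.1445 0.079 ]
 [0.5475 0.1278 0.079 ]]
[[0.554  0.1616 0.079 ]
 [0.5498 0.1442 0.079 ]
 [0.547  0.1281 0.079 ]]
```

```bash
cat >> h.py <<'E'
from scipy.spatial.transform import Rotation as R
def plan(target,axis_yaw,st=None):
    """shift in present tool axes (mm) to target; turn about tool y making tool x parallel to world yaw axis_yaw (mod pi)"""
    st=st or ctrl.read_state(); r=R.from_quat(st["orientation"]).as_matrix()
    x=r[:,0]; y=r[:,1]
    yaw=np.arctan2(x[1],x[0]); d=(axis_yaw-yaw+np.pi/2)%np.pi-np.pi/2
    sgn=np.sign(y[2])
    print("t",st["t"],"tcp",st["tcp_pos"],"toolx yaw",yaw,"tool y",y,"q6",st["joint_pos"][5],"F",st["contact_force"],"w",st["gripper_width"])
    print("shift mm now-axes",1000*r.T@(np.array(target)-st["tcp_pos"]),"turn",sgn*d, "x,z axes after turn:",)
    r2=r@R.from_rotvec([0,sgn*d,0]).as_matrix(); print("shift mm after-turn axes",1000*r2.T@(np.array(target)-st["tcp_pos"]))
    print(r2)
FX=np.array([.551,.146,-.212]); RD=np.array([.5665,-.191,.18])
E
python3 - <<'E'
from h import *
t=place(FX,[(-.06,0,.15)])[0]; print(t)
plan(t,FX[2]+np.pi/2)
S=ctrl.camera_info("top")
for n,uv,z in(("b",(402,162),.19),("b",(409,202),.19),("beak",(377,236),.0425),("b3",(142,154),.19),("jug",(127,202),.16)): print(n,ray(S,uv,z))
E
```

```text
[0.4923 0.1586 0.15  ]
t 0.15 tcp [ 0.2112 -0.5613  0.2495] toolx yaw 1.9306272812357994 tool y [-0.0006  0.0012 -1.    ] q6 -0.3336816930078475 F [ 0.1171 -0.6024  0.3728] w 0.0853770176361862
shift mm now-axes [ 574.741   100.2445 -516.6358] turn 0.5718309544409028 x,z axes after turn:
shift mm after-turn axes [ 762.8955  100.2445 -123.4109]
[[ 0.2104 -0.0006 -0.9776]
 [ 0.9776  0.0012  0.2104]
 [ 0.0011 -1.      0.0008]]
b [[ 0.6171 -0.4607  0.19  ]]
b [[ 0.4765 -0.4737  0.19  ]]
beak [[ 0.3724 -0.3948  0.0425]]
b3 [[0.6705 0.4465 0.19  ]]
jug [[0.5056 0.5047 0.16  ]]
```

Call:
drive_tool --motion '[[[0, 0, 0], 0.143, 0], [[0, 0, 0], 0.143, 0], [[0, 0, 0], 0.143, 0], [[0, 0, 0], 0.143, 0], [[50, 0, -8], 0, 0], [[50, 0, -8], 0, 0], [[50, 0, -8], 0, 0], [[50, 0, -8], 0, 0]]'

```text
t: 1.15
tcp_pos: [0.2849, -0.3712, 0.2499]
orientation: [-0.55, -0.444, 0.444, 0.55]
contact_force: [0.3, -0.1, 0.1]
gripper_width: 0.0856
```

Call:
drive_tool --motion '[[[50, 0, -8], 0, 0], [[50, 0, -8], 0, 0], [[50, 0, -8], 0, 0], [[50, 0, -8], 0, 0], [[50, 0, -8], 0, 0], [[50, 0, -8], 0, 0], [[50, 0, -8], 0, 0], [[50, 0, -8], 0, 0]]'

```text
t: 2.15
tcp_pos: [0.4317, 0.0065, 0.2503]
orientation: [-0.55, -0.445, 0.444, 0.55]
contact_force: [0.7, -0.2, -0.1]
gripper_width: 0.0853
```

Run:
```python
from h import *
plan(place(FX,[(-.06,0,.15)])[0],FX[2]+np.pi/2)
```

```text
t 2.15 tcp [0.4317 0.0065 0.2503] toolx yaw 1.3591785277874087 tool y [ 0.0003  0.0004 -1.    ] q6 -2.2699864325424954 F [ 0.6914 -0.237  -0.0757] w 0.08534343195225239
shift mm now-axes [161.3949 100.4028 -27.3628] turn 0.00038220099251207174 x,z axes after turn:
shift mm after-turn axes [161.4053 100.4028 -27.3011]
[[ 0.2104  0.0003 -0.9776]
 [ 0.9776  0.0004  0.2104]
 [ 0.0005 -1.     -0.0003]]
```

Call:
drive_tool --motion '[[[40, 0, -7], 0, 0], [[40, 0, -7], 0, 0], [[40, 10, -7], 0, 0], [[41, 30, -6], 0, 0], [[0, 0, 0], 0, 0]]'

```text
t: 2.78
tcp_pos: [0.4908, 0.158, 0.2062]
orientation: [-0.549, -0.442, 0.447, 0.55]
contact_force: [-0.4, -1.8, 0.3]
gripper_width: 0.085
```

Run:
```python
from h import *
plan(place(FX,[(-.06,0,.065)])[0],FX[2]+np.pi/2)
c=ctrl.camera_info("wrist");im=ctrl.snapshot("wrist")[:,:,::-1].copy();cv2.imwrite("pics/w1.png",im)
import pickle;pickle.dump(c,open("w1.pkl","wb"))
C=[(47,45,18),(47,-45,18),(-128,45,18),(-128,-45,18),(-50,7,77),(-50,-7,77),(-70,7,77),(-70,-7,77),(-60,0,77)]
p=proj(c,place(FX,np.array(C)/1000));print(p)
for a in p: cv2.circle(im,tuple(int(round(v)) for v in a),2,(0,255,0),-1)
cv2.imwrite("pics/w1o.png",cv2.resize(im,None,fx=1.5,fy=1.5))
```

```text
t 2.775 tcp [0.4908 0.158  0.2062] toolx yaw 1.3607399679684073 tool y [-0.0063 -0.0029 -1.    ] q6 -2.4820248586465046 F [-0.362  -1.8315  0.318 ] w 0.08496630417610869
shift mm now-axes [  1.5504 141.1705  -2.1768] turn 0.0019436411735107573 x,z axes after turn:
shift mm after-turn axes [  1.5546 141.1705  -2.1738]
[[ 0.2104 -0.0063 -0.9776]
 [ 0.9776 -0.0029  0.2104]
 [-0.0042 -1.      0.0055]]
[[291.285  256.9468]
 [222.6142 256.6394]
 [297.6073 118.3754]
 [217.5466 118.1719]
 [264.4018 200.7189]
 [250.3466 200.667 ]
 [264.647  181.2343]
 [250.2845 181.1852]
 [257.4188 191.0567]]
```

View pics/w1o.png

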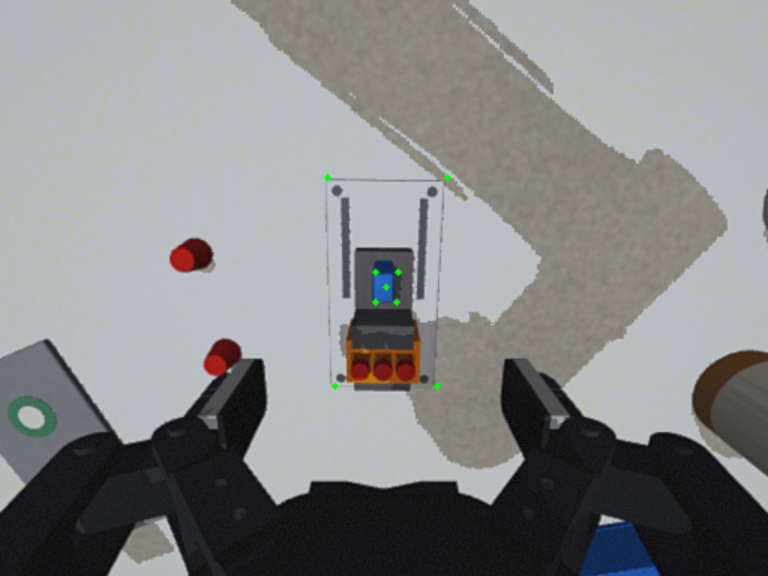

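Run:
```python
import cv2
im=cv2.imread("pics/w1.png")
cv2.imwrite("pics/w1z.png",cv2.resize(im[110:265,205:305],None,fx=5,fy=5,interpolation=cv2.INTER_CUBIC)[:600*2])
cv2.imwrite("pics/w1z.png",cv2.resize(im[112:262,205:305],None,fx=4,fy=4,interpolation=cv2.INTER_CUBIC))
```

```text
(no output)
```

View pics/w1z.png

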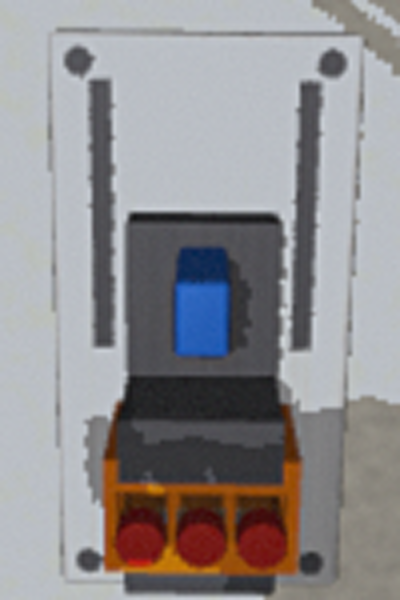

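Run:
```python
from h import *
import pickle;W=pickle.load(open("w1.pkl","rb"))
T=ctrl.camera_info("top")
C=[(47,45,18),(47,-45,18),(-128,45,18),(-128,-45,18)]
w=px([(345,582),(62,580),(364,35),(52,32)],4,(205,112))
t=px([(190,85),(375,118),(120,432),(300,468)],8,(200,170))
q,r=fit([(W,C,w)],FX);print(q,r)
q,r=fit([(W,C,w),(T,C,t)],FX);print(q)
tb=px([(175,283),(230,283),(230,356),(175,356)],4,(205,112));P=ray(W,tb,.077);print("tab",P.mean(0))
print("expected tab",place(q,[(-.06,0,.077)]))
rk=px([(104,574),(300,574)],4,(205,112));P=ray(W,rk,.063);print("rack front edge",P,np.linalg.norm(P[0]-P[1]),P.mean(0))
loc=R.from_euler("z",-q[2]).apply(P-[q[0],q[1],0]);print(loc)
sp=px([(140,537),(200,535),(262,537)],4,(205,112));P=ray(W,sp,.079);print(P);print(R.from_euler("z",-q[2]).apply(P-[q[0],q[1],0]))
```

```text
[ 0.5519  0.1441 -0.2172] [-1.1158  0.8675  1.0416  0.7433  1.0015 -0.5695 -0.9544 -0.4539]
[ 0.5517  0.1443 -0.2161]
tab [0.4924 0.1564 0.077 ]
expected tab [[0.4931 0.1571 0.077 ]]
rack front edge [[0.5633 0.1131 0.063 ]
 [0.5746 0.1667 0.063 ]] 0.05485925783672217 [0.5689 0.1399 0.063 ]
[[ 0.018  -0.028   0.063 ]
 [ 0.0175  0.0268  0.063 ]]
[[0.5461 0.1284 0.079 ]
 [0.5488 0.1438 0.079 ]
 [0.5527 0.1594 0.079 ]]
[[-0.0021 -0.0168  0.079 ]
 [-0.0028 -0.0011  0.079 ]
 [-0.0023  0.015   0.079 ]]
```

```bash
sed -i 's/^FX=.*;/FX=np.array([.5515,.1443,-.2155]);/' h.py
python3 - <<'E'
from h import *
plan([.4922,.1567,.064],FX[2]+np.pi/2)
E
```

```text
t 2.825 tcp [0.4913 0.157  0.2084] toolx yaw 1.3600646184870764 tool y [-0.0033 -0.0023 -1.    ] q6 -2.4814321957875007 F [-0.7837 -0.5938  0.6431] w 0.08538868698806361
shift mm now-axes [  0.3546 144.3615  -1.3677] turn 0.004768291692179849 x,z axes after turn:
shift mm after-turn axes [  0.3611 144.3615  -1.366 ]
[[ 0.2138 -0.0033 -0.9769]
 [ 0.9769 -0.0023  0.2138]
 [-0.0029 -1.      0.0027]]
```

Call:
drive_tool --motion '[[[0, 35, -1], 0.005, 0], [[0, 40, 0], 0, 0], [[0, 40, 0], 0, 0], [[0, 28, 0], 0, 0], [[0, 0, 0], 0, 0], [[0, 0, 0], 0, 0]]'

```text
t: 3.58
tcp_pos: [0.4938, 0.1563, 0.0696]
orientation: [0.552, 0.444, -0.442, -0.551]
contact_force: [0.3, 0.9, 0.3]
gripper_width: 0.0856
```

Run:
```python
from h import *
plan([.4922,.1567,.064],FX[2]+np.pi/2)
for n in("wrist",):
    cv2.imwrite(f"pics/{n}2.png",ctrl.snapshot(n)[:,:,::-1])
```

```text
t 3.575 tcp [0.4938 0.1563 0.0696] toolx yaw 1.353421643876534 tool y [ 0.0028  0.0011 -1.    ] q6 -2.4848159533112892 F [0.2648 0.9183 0.3277] w 0.08564490563783053
shift mm now-axes [0.0408 5.6131 1.6316] turn -0.001874682918362458 x,z axes after turn:
shift mm after-turn axes [0.0439 5.6131 1.6316]
[[ 0.2138  0.0028 -0.9769]
 [ 0.9769  0.0011  0.2138]
 [ 0.0017 -1.     -0.0025]]
```

View pics/wrist2.png

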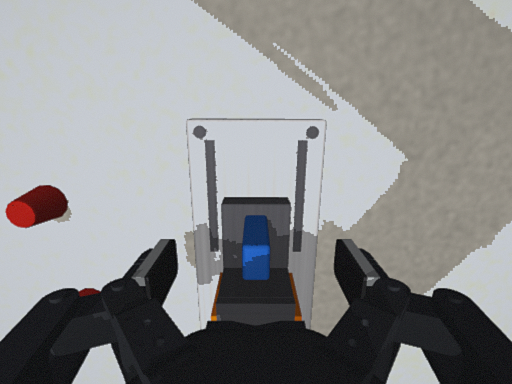

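The wrist view shows the tab (column 256) centred between the pads (columns 175 and 337). I'll lower slightly and grip it.

Call:
drive_tool --motion '[[[0, 5, 1], 0, 0], [[0, 0, 0], 0, 0.5], [[0, 0, 0], 0, 0.7], [[0, 0, 0], 0, 1], [[0, 0, 0], 0, 1], [[0, 0, 0], 0, 1], [[0, 0, 0], 0, 1], [[0, 0, 0], 0, 1]]'

```text
t: 4.62
tcp_pos: [0.4919, 0.1568, 0.0625]
orientation: [-0.551, -0.443, 0.443, 0.551]
contact_force: [-0.2, 2.8, 2.0]
gripper_width: 0.0134
```

Call:
drive_tool --motion '[[[0, 0, 5], 0, 1], [[0, 0, 5], 0, 1], [[0, 0, 5], 0, 1], [[0, 0, 5], 0, 1], [[0, 0, 5], 0, 1], [[0, 0, 5], 0, 1], [[0, 0, 4], 0, 1], [[0, 0, 2], 0, 1]]'

```text
t: 5.62
tcp_pos: [0.4565, 0.1648, 0.0625]
orientation: [-0.551, -0.443, 0.443, 0.551]
contact_force: [3.7, 4.9, 0.5]
gripper_width: 0.0129
```

Run:
```python
from h import *
plan(place(FX,[(-.1,0,.0625)])[0],FX[2]+np.pi/2)
for n in("wrist","side"):
    cv2.imwrite(f"pics/{n}3.png",ctrl.snapshot(n)[:,:,::-1])
im=cv2.imread("pics/side3.png");cv2.imwrite("pics/side3z.png",cv2.resize(im[190:275,215:320],None,fx=6,fy=6))
```

```text
t 5.625 tcp [0.4565 0.1648 0.0625] toolx yaw 1.3540666069749432 tool y [ 0.0008  0.0011 -1.    ] q6 -2.550591633508731 F [3.6504 4.9348 0.5034] w 0.012936606658728263
shift mm now-axes [ 0.3278 -0.016   2.776 ] turn -0.0012297198199533454 x,z axes after turn:
shift mm after-turn axes [ 0.3312 -0.016   2.7756]
[[ 0.2138  0.0008 -0.9769]
 [ 0.9769  0.0011  0.2138]
 [ 0.0012 -1.     -0.0005]]
```

View pics/wrist3.png

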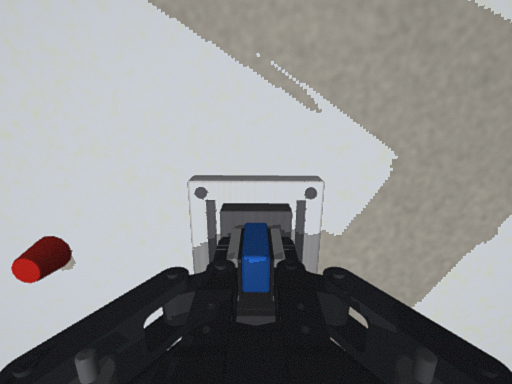

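View pics/side3z.png

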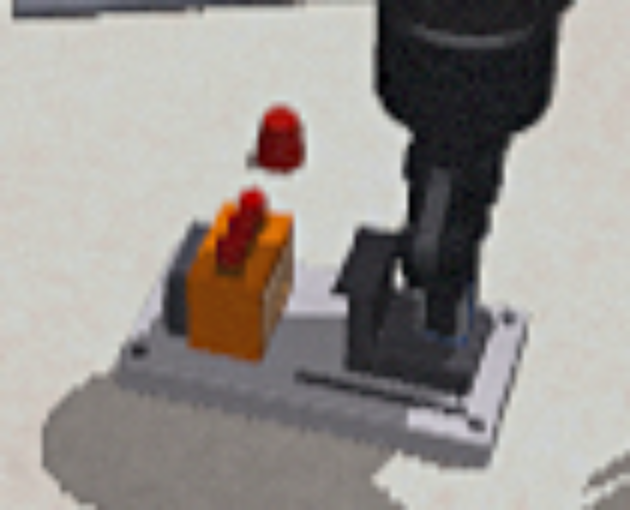

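Jaw is about 36 mm back and the rack still stands. I'll pull to the stop.

Call:
drive_tool --motion '[[[0, 0, 2], 0, 1], [[0, 0, 2], 0, 1], [[0, 0, 1], 0, 1], [[0, 0, 0], 0, 1], [[0, 0, 0], 0, 1], [[0, 0, 0], 0, 1]]'

```text
t: 6.48
tcp_pos: [0.4534, 0.1654, 0.0625]
orientation: [0.552, 0.444, -0.441, -0.551]
contact_force: [15.8, 3.5, -8.2]
gripper_width: 0.0134
```

Call:
drive_tool --motion '[[[0, 0, 0], 0, 0.6], [[0, 0, 0], 0, 0.3], [[0, 0, 0], 0, 0], [[0, 0, 0], 0, 0], [[0, 0, 0], 0, 0], [[0, -20, 0], 0, 0], [[0, -30, 0], 0, 0], [[0, -30, 0], 0, 0]]'

```text
t: 7.48
tcp_pos: [0.4516, 0.1652, 0.1431]
orientation: [-0.551, -0.443, 0.443, 0.551]
contact_force: [-0.3, 0.3, -0.8]
gripper_width: 0.0852
```

Run:
```python
from h import *
plan(place(FX,[(0,-.001,.15)])[0],FX[2]+np.pi/2)
```

```text
t 7.475 tcp [0.4516 0.1652 0.1431] toolx yaw 1.353659773364447 tool y [-0.0004 -0.0003 -1.    ] q6 -2.559518226406885 F [-0.3314  0.3101 -0.7783] w 0.08519859317933119
shift mm now-axes [   0.1228   -6.9149 -102.0639] turn -0.001636553430449439 x,z axes after turn:
shift mm after-turn axes [  -0.0442   -6.9149 -102.064 ]
[[ 0.2138 -0.0004 -0.9769]
 [ 0.9769 -0.0003  0.2138]
 [-0.0003 -1.      0.0003]]
```

Call:
drive_tool --motion '[[[0, -20, 0], 0, 0], [[0, -20, -15], 0, 0], [[0, -10, -25], 0, 0], [[0, 0, -30], 0, 0], [[0, 0, -24], 0, 0], [[0, 0, 0], 0, 0], [[0, 0, 0], 0, 0], [[0, 0, 0], 0, 0]]'

```text
t: 8.48
tcp_pos: [0.5431, 0.1453, 0.1926]
orientation: [-0.551, -0.443, 0.443, 0.551]
contact_force: [-0.1, -0.6, 0.2]
gripper_width: 0.0855
```

Run:
```python
from h import *
import pickle
c=ctrl.camera_info("wrist");im=ctrl.snapshot("wrist")[:,:,::-1].copy();cv2.imwrite("pics/w4.png",im);pickle.dump(c,open("w4.pkl","wb"))
plan(place(FX,[(0,-.001,.15)])[0],FX[2]+np.pi/2)
cv2.imwrite("pics/w4z.png",cv2.resize(im[130:290,180:330],None,fx=3.75,fy=3.75,interpolation=cv2.INTER_CUBIC))
cv2.imwrite("pics/top4.png",cv2.resize(ctrl.snapshot("top")[:,:,::-1][160:250,200:320],None,fx=6,fy=6))
```

```text
t 8.525 tcp [0.5431 0.1453 0.1927] toolx yaw 1.3542849133227688 tool y [ 0.0004  0.0005 -1.    ] q6 -2.405724421168669 F [-0.0359  0.3705  0.1317] w 0.08514679867865539
shift mm now-axes [-0.2278 42.6697 -8.4102] turn -0.0010114134721277424 x,z axes after turn:
shift mm after-turn axes [-0.2363 42.6697 -8.41  ]
[[ 0.2138  0.0004 -0.9769]
 [ 0.9769  0.0005  0.2138]
 [ 0.0006 -1.     -0.0003]]
```

View pics/w4.png

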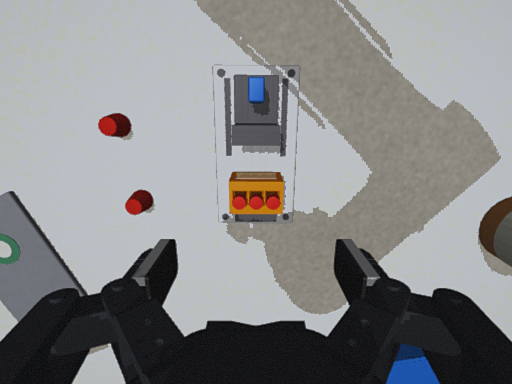

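View pics/w4z.png

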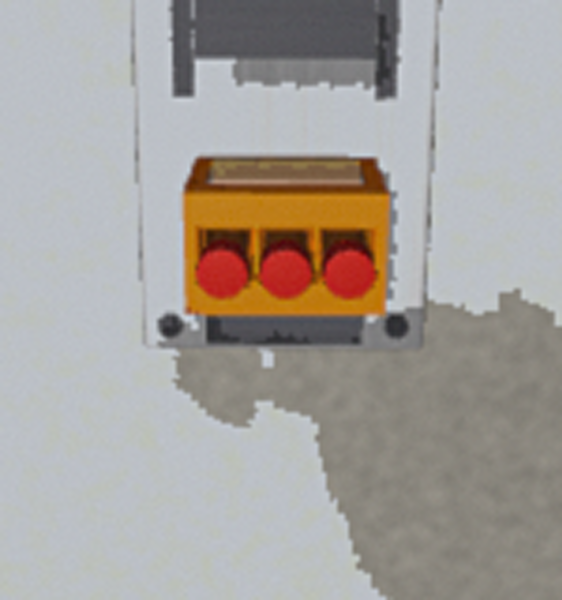

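Run:
```python
from h import *
import pickle;W=pickle.load(open("w4.pkl","rb"))
u=px([(184,191),(390,193),(388,315),(184,315)],3.75,(180,130))
L=[(-17,-27,63),(-17,27,63),(17,27,63),(17,-27,63)]
q,r=fit([(W,L,u)],FX);print(q,r)
P=ray(W,u,.063);print(P, P.mean(0))
sp=px([(223,272),(286,271),(349,271)],3.75,(180,130));P=ray(W,sp,.079);print(P)
tb=px([(249,77),(264,77),(264,102),(249,102)],1,(0,0));print(R.from_euler("z",.2155).apply(ray(W,tb,.077).mean(0)-[FX[0],FX[1],0]))
plan([q[0],q[1],.049],q[2]+np.pi/2)
```

```text
[ 0.5519  0.1436 -0.222 ] [-0.2164  0.2345  0.1797  0.0116 -0.5172  0.0007  0.57   -0.2869]
[[0.5292 0.1213 0.063 ]
 [0.5412 0.1735 0.063 ]
 [0.5745 0.1667 0.063 ]
 [0.5627 0.1129 0.063 ]] [0.5519 0.1436 0.063 ]
[[0.5479 0.1282 0.079 ]
 [0.551  0.1436 0.079 ]
 [0.5544 0.159  0.079 ]]
[-0.0989 -0.0002  0.077 ]
t 8.575 tcp [0.5432 0.1453 0.1927] toolx yaw 1.3542612808389676 tool y [ 0.0005  0.0005 -1.    ] q6 -2.4056850054698686 F [-0.7631  0.1573 -0.0488] w 0.08536996912115935
shift mm now-axes [  0.1161 143.6841  -8.8501] turn 0.005502491644859608 x,z axes after turn:
shift mm after-turn axes [  0.1648 143.6841  -8.8494]
[[ 0.2202  0.0005 -0.9755]
 [ 0.9755  0.0005  0.2202]
 [ 0.0006 -1.     -0.0004]]
```

Call:
drive_tool --motion '[[[0, 25, -5], 0.004, 0], [[0, 35, -4], 0, 0], [[0, 35, 0], 0, 0], [[0, 30, 0], 0, 0], [[0, 14, 0], 0, 0], [[0, 7, 0], 0, 0], [[0, 0, 0], 0, 0], [[0, 0, 0], 0, 0]]'

```text
t: 9.57
tcp_pos: [0.553, 0.1434, 0.0476]
orientation: [0.552, 0.442, -0.441, -0.552]
contact_force: [0.2, -0.7, 0.4]
gripper_width: 0.0855
```

Run:
```python
from h import *
plan([.5519,.1437,.046],-.2185+np.pi/2)
for n in("wrist","side"):
    cv2.imwrite(f"pics/{n}5.png",ctrl.snapshot(n)[:,:,::-1])
im=cv2.imread("pics/side5.png");cv2.imwrite("pics/side5z.png",cv2.resize(im[190:275,215:320],None,fx=6,fy=6))
```

```text
t 9.575 tcp [0.553  0.1434 0.0476] toolx yaw 1.3497595493724592 tool y [ 0.0018  0.0009 -1.    ] q6 -2.3970429260140476 F [ 0.15   -0.6654  0.363 ] w 0.08553748546522642
shift mm now-axes [0.0315 1.6211 1.1105] turn -0.0025367774224374084 x,z axes after turn:
shift mm after-turn axes [0.0343 1.6211 1.1104]
[[ 0.2168  0.0018 -0.9762]
 [ 0.9762  0.0009  0.2168]
 [ 0.0012 -1.     -0.0016]]
```

View pics/wrist5.png

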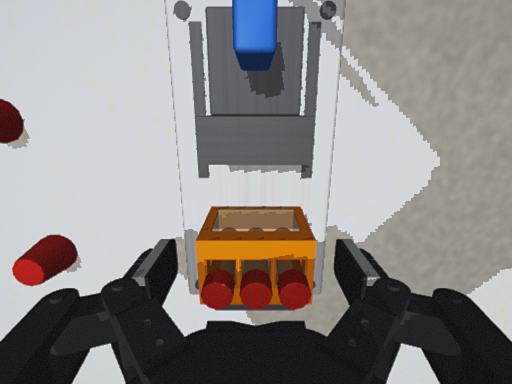

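View pics/side5z.png

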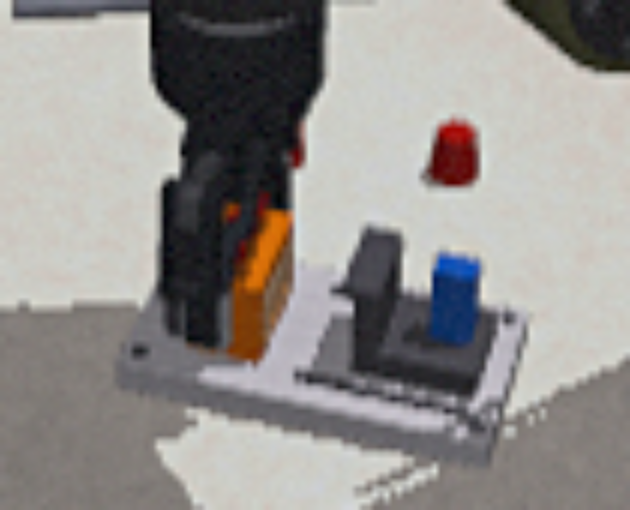

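The rack (columns 197 to 316) is centred between the pads, and the jaw is back. Closing now.

Call:
drive_tool --motion '[[[0, 0, 0.5], 0, 0.25], [[0, 0, 0], 0, 0.35], [[0, 0, 0], 0, 0.45], [[0, 0, 0], 0, 0.6], [[0, 0, 0], 0, 1], [[0, 0, 0], 0, 1], [[0, 0, 0], 0, 1], [[0, 0, 0], 0, 1]]'

```text
t: 10.68
tcp_pos: [0.5521, 0.1434, 0.0467]
orientation: [0.552, 0.442, -0.442, -0.552]
contact_force: [-1.2, 0.8, 5.1]
gripper_width: 0.0531
```

Call:
drive_tool --motion '[[[0, -2, 0], 0, 1], [[0, -4, 0], 0, 1], [[0, -6, 0], 0, 1], [[0, -8, 0], 0, 1], [[0, -6, 0], 0, 1], [[0, -4, 0], 0, 1], [[0, 0, 0], 0, 1], [[0, 0, 0], 0, 1]]'

```text
t: 11.68
tcp_pos: [0.5517, 0.1432, 0.076]
orientation: [-0.552, -0.442, 0.442, 0.552]
contact_force: [0.8, -0.2, -3.1]
gripper_width: 0.0534
```

Run:
```python
from h import *
plan([.5519,.1437,.19],-.2185+np.pi/2)
for n in("wrist","side"):
    cv2.imwrite(f"pics/{n}6.png",ctrl.snapshot(n)[:,:,::-1])
im=cv2.imread("pics/side6.png");cv2.imwrite("pics/side6z.png",cv2.resize(im[190:275,215:320],None,fx=6,fy=6))
```

```text
t 11.675 tcp [0.5517 0.1432 0.076 ] toolx yaw 1.3494882294160995 tool y [-0.0005  0.     -1.    ] q6 -2.397763255280824 F [ 0.8365 -0.1759 -3.1023] w 0.053399342708806107
shift mm now-axes [   0.5646 -113.9935   -0.0679] turn -0.0028080973787971697 x,z axes after turn:
shift mm after-turn axes [   0.5644 -113.9935   -0.0695]
[[ 0.2168 -0.0005 -0.9762]
 [ 0.9762  0.      0.2168]
 [-0.0001 -1.      0.0005]]
```

View pics/wrist6.png

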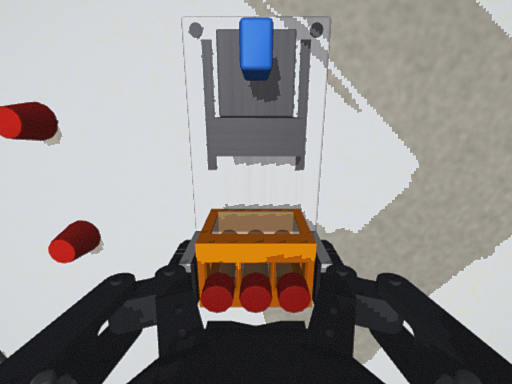

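View pics/side6z.png

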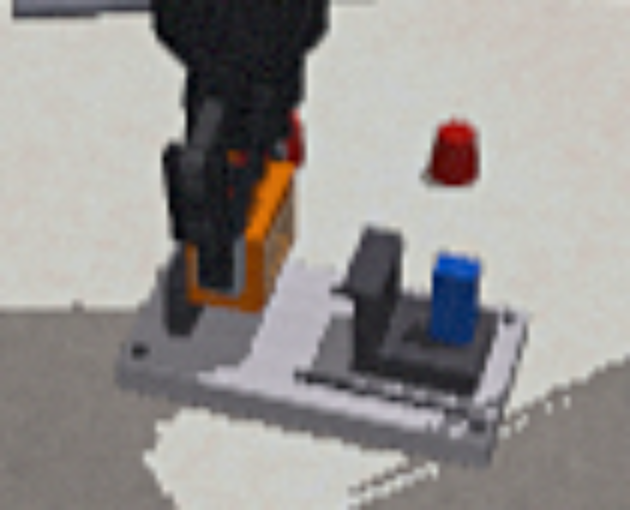

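Call:
drive_tool --motion '[[[0, -5, 0], 0, 1], [[0, -10, 0], 0, 1], [[0, -15, 0], 0, 1], [[0, -15, 0], 0, 1], [[0, -14, 0], 0, 1], [[0, -10, 0], 0, 1], [[0, -5, 0], 0, 1], [[0, 0, 0], 0, 1]]'

```text
t: 12.78
tcp_pos: [0.5518, 0.1433, 0.1504]
orientation: [-0.552, -0.442, 0.442, 0.552]
contact_force: [0.3, -0.2, -1.8]
gripper_width: 0.0534
```

Run:
```python
from h import *
plan([RD[0],RD[1],.147],RD[2]+np.pi/2)
```

```text
t 12.775 tcp [0.5518 0.1433 0.1504] toolx yaw 1.3496001768592112 tool y [-0.      0.0003 -1.    ] q6 -2.3977308939523416 F [ 0.3139 -0.2347 -1.8061] w 0.05344601848768236
shift mm now-axes [-322.9119    3.3117  -87.6562] turn -0.4011961499356853 x,z axes after turn:
shift mm after-turn axes [-331.5025    3.3117   45.4076]
[[-0.179  -0.     -0.9838]
 [ 0.9838  0.0003 -0.179 ]
 [ 0.0003 -1.     -0.    ]]
```

Call:
drive_tool --motion '[[[0, 0, 0], -0.03, 1], [[0, 0, 0], -0.05, 1], [[0, 0, 0], -0.06, 1], [[0, 0, 0], -0.06, 1], [[0, 0, 0], -0.06, 1], [[0, 0, 0], -0.06, 1], [[0, 0, 0], -0.05, 1], [[0, 0, 0], -0.031, 1]]'

```text
t: 13.78
tcp_pos: [0.5516, 0.1431, 0.1497]
orientation: [-0.452, -0.543, 0.544, 0.453]
contact_force: [-0.4, 0.4, -1.5]
gripper_width: 0.0531
```

Call:
drive_tool --motion '[[[-8, 0, 1], 0, 1], [[-15, 0, 2], 0, 1], [[-22, 0, 3], 0, 1], [[-25, 0, 4], 0, 1], [[-25, 0, 4], 0, 1], [[-25, 0, 4], 0, 1], [[-25, 0, 4], 0, 1], [[-20, 0, 2], 0, 1]]'

```text
t: 14.78
tcp_pos: [0.5575, -0.0256, 0.1505]
orientation: [0.454, 0.543, -0.542, -0.453]
contact_force: [1.0, 0.2, -2.0]
gripper_width: 0.053
```

Run:
```python
from h import *
plan([RD[0],RD[1],.147],RD[2]+np.pi/2)
```

```text
t 14.775 tcp [ 0.5575 -0.0256  0.1505] toolx yaw 1.7491923439197823 tool y [ 0.0002  0.     -1.    ] q6 -1.7062807852857738 F [ 1.0338  0.1652 -1.9731] w 0.0529999789196235
shift mm now-axes [-164.3426    3.4601   20.5163] turn -0.0016039828751142071 x,z axes after turn:
shift mm after-turn axes [-164.3095    3.4601   20.7798]
[[-0.179   0.0002 -0.9838]
 [ 0.9838  0.     -0.179 ]
 [ 0.     -1.     -0.0002]]
```

Call:
drive_tool --motion '[[[-20, 0, 3], 0, 1], [[-25, 0, 4], 0, 1], [[-25, 0, 4], 0, 1], [[-25, 0, 3], 0, 1], [[-25, 0, 3], 0, 1], [[-22, 1, 2], 0, 1], [[-15, 1, 2], 0, 1], [[-7, 1, 0], 0, 1]]'

```text
t: 15.78
tcp_pos: [0.5663, -0.1894, 0.147]
orientation: [-0.453, -0.543, 0.543, 0.453]
contact_force: [0.3, -0.1, -2.1]
gripper_width: 0.0533
```

Call:
drive_tool --motion '[[[0, 0, 0], 0, 1], [[0, 0, 0], 0, 1], [[0, 0, 0], 0, 1], [[0, 0, 0], 0, 1]]'

```text
t: 16.27
tcp_pos: [0.5665, -0.1881, 0.1474]
orientation: [0.453, 0.543, -0.543, -0.453]
contact_force: [0.5, 0.7, -2.8]
gripper_width: 0.0531
```

Run:
```python
from h import *
import pickle
plan([RD[0],RD[1],.1465],RD[2]+np.pi/2)
d={}
for n in("wrist","side","top"):
    d[n]=ctrl.camera_info(n); im=ctrl.snapshot(n)[:,:,::-1]; cv2.imwrite(f"pics/{n}7.png",im)
    if n=="side": cv2.imwrite("pics/side7z.png",cv2.resize(im[100:205,190:300],None,fx=5.5,fy=5.5,interpolation=cv2.INTER_CUBIC))
    if n=="top": cv2.imwrite("pics/top7z.png",cv2.resize(im[120:250,200:360],None,fx=4.5,fy=4.5,interpolation=cv2.INTER_CUBIC))
pickle.dump(d,open("c7.pkl","wb"))
```

```text
t 16.275 tcp [ 0.5665 -0.1881  0.1474] toolx yaw 1.751204270687746 tool y [ 0.0002  0.0001 -1.    ] q6 -1.4051199115207156 F [ 0.5245  0.697  -2.7779] w 0.05311293613697454
shift mm now-axes [-2.8355  0.9087  0.4891] turn 0.00040794389284948274 x,z axes after turn:
shift mm after-turn axes [-2.8357  0.9087  0.4879]
[[-0.179   0.0002 -0.9838]
 [ 0.9838  0.0001 -0.179 ]
 [ 0.0001 -1.     -0.0002]]
```

View pics/wrist7.png

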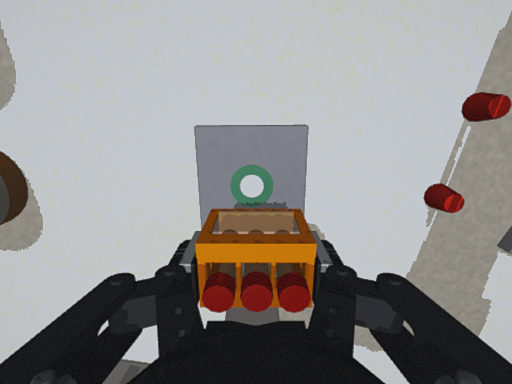

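View pics/side7z.png

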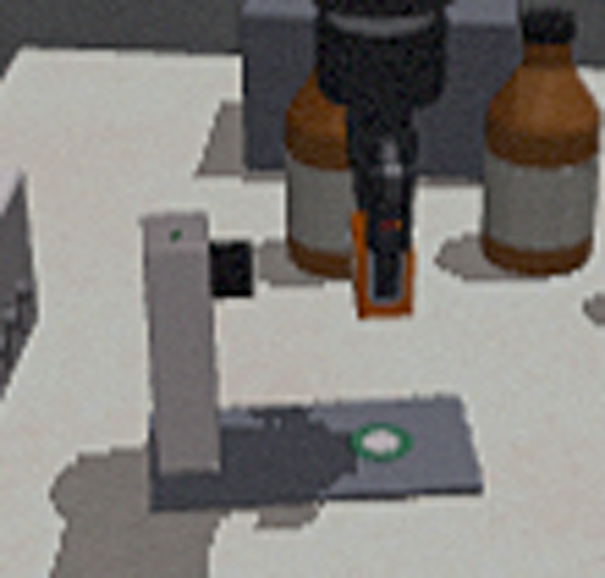

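View pics/top7z.png

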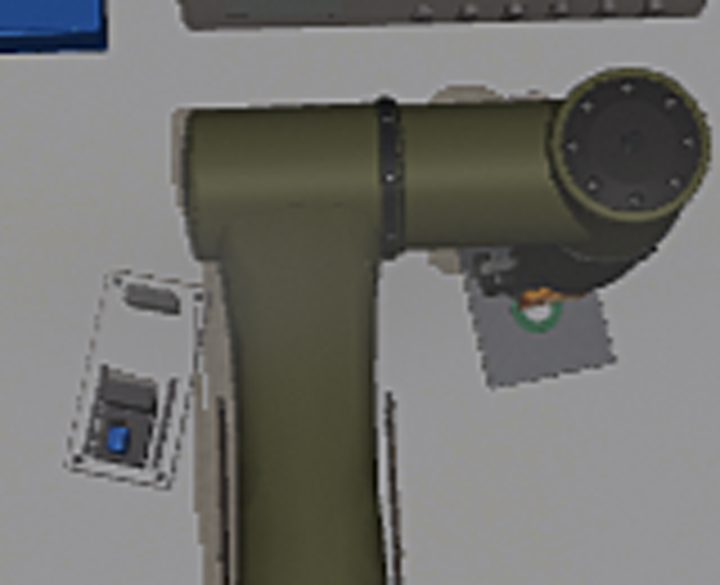

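Run:
```python
from h import *
import pickle;d=pickle.load(open("c7.pkl","rb"));W=d["wrist"]
m=ray(W,[(252,186)],.008);print("mark",m)
e=ray(W,[(195.5,126),(307,126)],.008);v=e[1]-e[0];print(np.linalg.norm(v),np.arctan2(v[1],v[0])-np.pi/2, e)
# rack front/rear top corners at z=.140+.0225
u=[(197,242),(316,242),(197,309),(316,309)]
P=ray(W,u,.1625);print(P,P[:2].mean(0))
m2=.5*(m[0]+[RD[0],RD[1],.008]); print(m2); plan([m2[0],m2[1],.1465],RD[2]+np.pi/2)
# side view check: rack end wall corners (near face) 
s=px([(357,318),(412,315)],5.5,(190,100));L=place([.5665,-.188,.18],[(.017,.027,.1175),(-.017,.027,.1175)]);print(s,proj(d["side"],L))
```

```text
mark [[ 0.5668 -0.1923  0.008 ]]
0.10647354956889224 0.18081084224157884 [[ 0.518  -0.2559  0.008 ]
 [ 0.4988 -0.1511  0.008 ]]
[[ 0.5543 -0.2176  0.1625]
 [ 0.5447 -0.1651  0.1625]
 [ 0.5904 -0.2134  0.1625]
 [ 0.5799 -0.1562  0.1625]] [ 0.5495 -0.1914  0.1625]
[ 0.5666 -0.1917  0.008 ]
t 16.425 tcp [ 0.5664 -0.1883  0.1473] toolx yaw 1.750877755930029 tool y [ 0.0001  0.0001 -1.    ] q6 -1.4050599940501722 F [-0.2747 -0.544  -1.946 ] w 0.053441972646498234
shift mm now-axes [-3.312   0.8432  0.3749] turn 8.142913513253802e-05 x,z axes after turn:
shift mm after-turn axes [-3.312   0.8432  0.3746]
[[-0.179   0.0001 -0.9838]
 [ 0.9838  0.0001 -0.179 ]
 [ 0.0001 -1.     -0.0001]]
[[254.5    157.4091]
 [264.5    156.8636]] [[254.2466 158.1779]
 [264.3346 157.7112]]
```

Call:
drive_tool --motion '[[[-3, 0, 0], 0, 1], [[0, 0, 0], 0, 1], [[0, 0, 0], 0, 1], [[0, 0, 0], 0, 1], [[0, 0, 0], 0, 1], [[0, 0, 0], 0, 1], [[0, 0, 0], 0, 1], [[0, 0, 0], 0, 1]]'

```text
t: 17.42
tcp_pos: [0.5669, -0.1915, 0.1473]
orientation: [0.453, 0.543, -0.543, -0.453]
contact_force: [0.5, 0.9, -2.1]
gripper_width: 0.0532
```

Run:
```python
from h import *
plan([.5666,-.1917,.1465],RD[2]+np.pi/2)
print(np.abs(ctrl.read_state()["qd"]).max())
im=ctrl.snapshot("wrist");cv2.imwrite("pics/w8.png",im[:,:,::-1])
print(ctrl.hand_in())
```

```text
t 17.425 tcp [ 0.5669 -0.1915  0.1473] toolx yaw 1.7505966918600373 tool y [-0.0001  0.0001 -1.    ] q6 -1.3998108270595317 F [ 0.496   0.9334 -2.1429] w 0.053188303173401404
shift mm now-axes [-0.1609  0.761   0.355 ] turn -0.00019963493485919415 x,z axes after turn:
shift mm after-turn axes [-0.1608  0.761   0.355 ]
[[-0.179  -0.0001 -0.9838]
 [ 0.9838  0.0001 -0.179 ]
 [ 0.0001 -1.      0.0001]]
0.0011316069186192573
the job is handed in; nothing more can be done
None
```

View pics/w8.png

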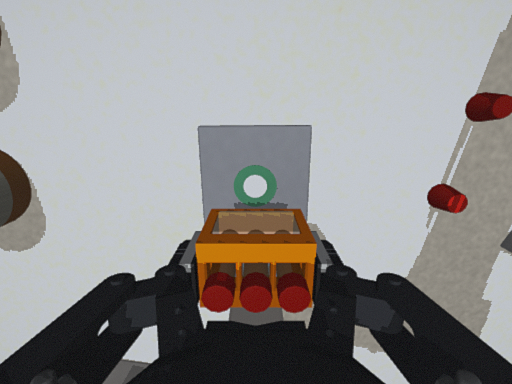

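I did the whole task and handed it in at about 17.5 s of the 59 s allowed; the hand-in reports no verdict, so I don't have a pass confirmed. I gripped the blue tab and pulled the jaw back to its stop while the rack stood in the clamp. Then I took the rack by its two orange ends, lifted it straight out, turned it 0.40 rad and carried it level to the reader.

**Jaw:** the tab moved about 39 mm and the pull force then rose to 16 N, so it reached the stop. The wrist view afterwards put the tab 99 mm behind the fixture's origin, against 100 mm when fully back. The last top view still showed it back.

**Rack at hand-in:**
- **Position:** the tool is within 1 mm of my target above the mark. I put the rack's middle at about 0.141 m high; the lens is at 0.140 m. It is allowed 25 mm off either way.
- **Angle and motion:** the tool's tilt is about 0.0002 rad and the rack's axis matches the reader's within 0.01 rad. The arm's joints are still (0.001 rad/s).
- **Grip:** the fingers are 53 mm apart on the two ends, clear of the windows, and about 2 N of weight hangs on the tool.
- **Vials:** the last wrist picture (stoppers at columns 218, 256 and 293, row 292) shows all three standing in place. I did not measure them against their seats.

**Bystanders:** the path stayed clear of them and I saw no contact. I did not measure their positions again at the end.

**Small disagreements:** the side camera put the fixture 5 to 8 mm off the top and wrist cameras across the bench, so I used the top and wrist ones. The top and wrist cameras also differed by about 1 mm on where the mark is.

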